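# Stir the polishing beads on a watchmaker's bench

### The arm

A 6-joint arm with a two-finger parallel gripper is mounted at the origin on the work surface. World frame = base frame: x ahead of the robot, y to its left, z up, the work surface at z = 0. Lengths are in mm, angles in rad, forces in N, time in s.
With the tool pointing down it reaches from about 275 to 750 mm from the base axis. Payload 10.2 kg.
Tool frame: the origin (TCP) lies where the fingers leave the gripper's body, on its centre line; the fingertips stand 73 mm ahead of it and the grasp point (between the pads) lies 54 mm ahead of it; z points along the fingers, y is the line along which they close (so a half turn about z gives the same grasp; the last joint's range is limited). The gripper opens to 85 mm and grips with 20 to 120 N. Pads are 22 mm wide; open, the fingers measure 114 mm over their backs; the gripper's body (76 mm by 85 mm) begins 54 mm behind the grasp point. The pads swing forward as they close: fully open they stand 13 mm farther back than shut.
Start: joints at [-1.413, 0.313, 1.498, -0, 1.331, -0.223], TCP at [195.111, -487.405, 303.894] pointing down, gripper open.
Joint ranges: [-2.94, 2.94], [-0.97, 2.17], [0.19, 2.56], [-1.23, 4.37], [0.02, 3.11], [-2.88, 2.88]. Speed limits (rad/s): [2.39, 2.39, 3.01, 3.14, 3.14, 3.14].

### API

Orientations are given as a unit quaternion [w, x, y, z].
In Python, from rig import ctrl gives the robot as it stands.
- The arm moves only by the shell command python3 -m creep 'ROWS' [OPENING] [FORCE]. ROWS is JSON, a list that holds one entry, the list of rows, each a list of 6 numbers: the shift along the world's x, y, z in units of 25 mm (1.0 is 25 mm), then the turn, a rotation vector about the world's x, y, z in units of 5 degrees (1.0 is 5 degrees). In form: [[[x, y, z, ax, ay, az], ...]]. A call has 1 to 20 rows; each row is the pose to reach, as a shift and turn from the pose commanded when the call began; what a row does not reach only later rows make up. A row lasts 1/12 s, in which the tool goes at most 41.7 mm and 7.16 degrees, less where a joint would pass 70% of its speed; a pose out of reach is approached as far as the arm can. A call with a gripper value outside its range is refused whole. OPENING is the finger opening in mm, from 0 to 85.4, set as the call begins (- or left out, the last holds). The fingers move at their own pace and stop on an object; FORCE is the grip in N (left out, the last holds). Time passes only in rows, so rows that repeat a pose let the fingers close. It gives the time, the measured TCP pose, the force, the opening and the grip force at its end, in the units of the state.
- ctrl.sense(): the state, without advancing time (a new reading comes with each control period).
- ctrl.capture(name): name is "scene" or "top"; returns a dict with "image" (400x640x3 uint8, red, green, blue), "fx", "fy", "cx", "cy" (pixels), "R" (3x3) and "t" (3): a world point X has camera coordinates R X + t. Camera axes: x right, y down, z forward; pixel columns grow to the right and rows downward; lengths in mm; the calibration is good to about 2 mm. A picture is of the moment at which its call begins. There is no depth.
- ctrl.finish_job(): hands the job in; it is judged then, once.
The state is a dict: "time_s": time; "joints": joint angles; "dq": joint speeds; "tau": joint torques, N m; "eef_pos": TCP position; "ee_rot": TCP orientation; "force": force on the tool from outside, world axes, zero at the start; "wrist_torque": the same for the moment, N m; "grip_width": opening from 0.0 (shut) to 1.0 (fully open); "grip_force": force on a finger pad.
Only numpy, scipy, OpenCV 4.12 (cv2) and the standard library are available. Lean on these libraries where they do the work, as an engineer would, in place of code of your own. Each camera call takes 0.05 s, during which the arm holds its last target. There are 200 camera calls.

### The job

Take the turquoise-handled stirring rod from its turquoise dish, put its foot down among the blue and white beads in the steel bowl and stir them round, three full turns in either direction, so that they are moved about without any leaving the bowl. Then stand the rod upright in its turquoise dish again and let go of it.

Things in the scene. Friction and masses are not known exactly. Their poses are not given: they have to be found in the camera images.
- stirrer: Stirring rod standing upright in the turquoise dish: 125 mm tall, 160 g, heavy foot, round (any yaw will do). Origin: centre of the foot's underside; z up along the rod. Foot: brass cylinder 27 mm across, 26 mm tall; then a 10 mm steel rod; handle: turquoise rubber cylinder 22 mm across, 65 to 125 mm above the origin. The similar rod with black handle and foot in a grey dish is a bystander.
- bowl: Steel bowl with 6 beads, fixed; origin under its centre, axes as the world's. Flat inner floor 78 mm across, 5 mm above origin, then sloping up to a wall 4 mm thick; rim 50 mm up, 162 mm across. Beads start in a ring 35 mm from the centre; the middle 42 mm is clear. Stir at 25 to 30 mm radius, foot 4 mm off the floor. The equal bowl of brass watch parts is a bystander.
- dish: Low round turquoise dish fixed to the bench, the stirring rod's place; 84 mm across outside, 72 mm inside at the floor, wall 12 mm high, inner floor 4 mm above its origin, which is the centre of its underside.
- bead1: Blue ceramic polishing bead 1 of 6: a smooth ball 22 mm across, 18 g, loose, lying in the bowl at the start; origin at its centre
- bead2: White ceramic polishing bead 2 of 6: a smooth ball 22 mm across, 18 g, loose, lying in the bowl at the start; origin at its centre
- bead3: Blue ceramic polishing bead 3 of 6: a smooth ball 22 mm across, 18 g, loose, lying in the bowl at the start; origin at its centre
- bead4: White ceramic polishing bead 4 of 6: a smooth ball 22 mm across, 18 g, loose, lying in the bowl at the start; origin at its centre
- bead5: Blue ceramic polishing bead 5 of 6: a smooth ball 22 mm across, 18 g, loose, lying in the bowl at the start; origin at its centre
- bead6: White ceramic polishing bead 6 of 6: a smooth ball 22 mm across, 18 g, loose, lying in the bowl at the start; origin at its centre

How it is judged:
By the outcome, as a careful person would: the job done as asked, in the order asked, and still so for the second after the job is handed in, with the robot touching nothing.
It also fails if it takes over 72 s, if anything falls off the work surface, if the arm or the gripper's body presses on something with over 40 N, if the wrist force passes 120 N, or if a joint passes its speed limit or range.

## Working session

There is one attempt and no reset: what is moved stays moved. The work goes in short steps, Python scripts to look and compute and a shell command to move; the robot and the scene stay as the last step left them, time stands still between calls to the robot, and variables do not carry over. Pictures are saved under pics/ and viewed, at most 10 in all, crops included, and the job is handed in when it is done.

```bash
mkdir -p pics; python3 - <<'E'
from rig import ctrl
import cv2
for n in("scene","top"):
    c=ctrl.capture(n); cv2.imwrite(f"pics/{n}0.png",c["image"][:,:,::-1]); print(n,c["fx"],c["cx"],c["cy"],c["R"],c["t"])
s=ctrl.sense(); print(s)
E
```

```text
scene 432.3567160297955 319.29808788990545 203.13153017690976 [[-0.08607121  0.99617576 -0.01502   ]
 [ 0.6502365   0.0447464  -0.75841298]
 [-0.75484054 -0.07504407 -0.65160122]] [  42.38328793 -323.34746326 1231.81491676]
top 399.0027570944875 318.241941051717 200.07648834580849 [[-0.01403063 -0.99954489 -0.02670502]
 [-0.99343362  0.01696775 -0.1131448 ]
 [ 0.11354643  0.02494217 -0.99321956]] [ 49.34529322 565.01753293 669.43216021]
{'time_s': 0.1, 'joints': array([-1.41336939e+00,  3.13419557e-01,  1.49833147e+00,  1.40351264e-05,
        1.33098792e+00, -2.23386243e-01]), 'dq': array([-8.64683058e-04,  3.07511660e-04, -3.28037798e-03,  1.01284883e-03,
        1.40222600e-03, -7.98814471e-05]), 'tau': array([ 2.58913868e-03, -4.12899005e+01, -2.60144609e+01, -2.47221396e-04,
        3.01656619e-03, -1.73736873e-05]), 'eef_pos': array([ 195.10601938, -487.25643067,  303.39035479]), 'ee_rot': array([-5.72608751e-04,  9.81927521e-01,  1.89256482e-01,  2.57107842e-05]), 'force': array([-0.64741378,  0.82204326, -0.37118786]), 'wrist_torque': array([-0.01882595,  0.01616445, -0.02625851]), 'grip_force': 0.0, 'grip_width': 0.9982148579679103}
```

View pics/top0.png

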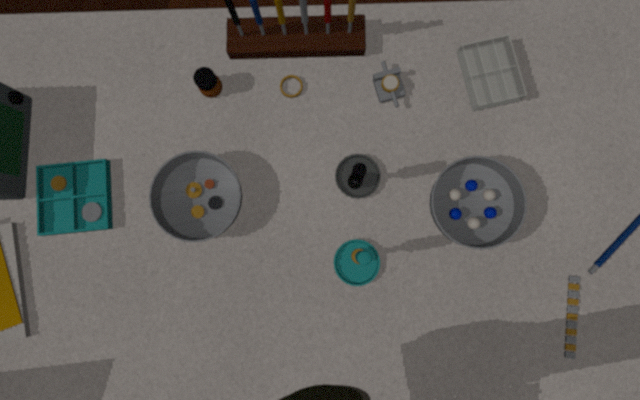

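View pics/scene0.png

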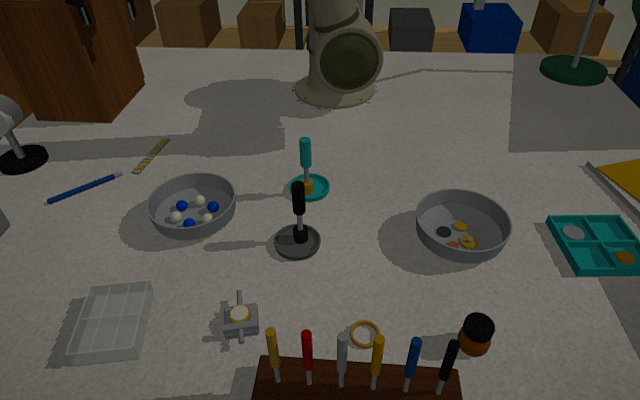

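The top view shows the turquoise dish at about (357,262) with the rod's handle top at (366,257), and the bead bowl's rim centred near (477,202). In the scene view the handle spans (305,138) to (306,167), the dish is at (310,187) and the bowl at (192,203).

```bash
cat > h.py <<'E'
from rig import ctrl
import cv2, numpy as np
from scipy.optimize import least_squares
def ray(c,u,v,z):
    d=c["R"].T@np.array([(u-c["cx"])/c["fx"],(v-c["cy"])/c["fy"],1]); o=-c["R"].T@c["t"]
    return o+d*(z-o[2])/d[2]
def proj(c,X):
    p=c["R"]@np.array(X,float)+c["t"]; return np.array([c["fx"]*p[0]/p[2]+c["cx"],c["fy"]*p[1]/p[2]+c["cy"]])
def tri(obs):  # [(cam,u,v)]
    return least_squares(lambda X:np.concatenate([proj(c,X)-[u,v] for c,u,v in obs]),[400,0,60]).x
def turq(c):
    h=cv2.cvtColor(c["image"],cv2.COLOR_RGB2HSV); return ((h[...,0]>82)&(h[...,0]<98)&(h[...,1]>110)&(h[...,2]>50)).astype(np.uint8)
E
python3 - <<'E'
from h import *
S=ctrl.capture("scene");T=ctrl.capture("top")
for n,c,(a,b,d,e) in(("top",T,(230,295,325,390)),("scene",S,(130,205,280,340))):
    m=turq(c)[a:b,d:e]; k,l,st,ce=cv2.connectedComponentsWithStats(m)
    print(n,[(st[i].tolist(),(ce[i]+[d,a]).round(1)) for i in range(1,k) if st[i][4]>8])
# handle: scene column centre 305.5; dish rim extents on plane z=12
for u,v in((334,262),(380,262),(357,240),(357,285)): print("dish top",ray(T,u,v,12).round(1))
for u,v in((289,187),(329,187)): print("dish scene",ray(S,u,v,12).round(1))
for u,v in((430,202),(524,202),(477,157),(477,248)): print("bowl top",ray(T,u,v,50).round(1))
for u,v in((148,203),(237,198)): print("bowl sc",ray(S,u,v,50).round(1))
print("handle top",ray(T,366,257,125).round(1),ray(S,305.5,139,125).round(1))
g=cv2.resize(T["image"][150:300,320:540],None,fx=3.5,fy=3.5,interpolation=cv2.INTER_CUBIC)
cv2.imwrite("pics/crop1.png",g[:,:,::-1])
E
```

```text
top [([9, 10, 46, 46, 1515], array([356.5, 262.7]))]
scene [([20, 7, 11, 31, 301], array([305.3, 151.8])), ([25, 43, 25, 29, 409], array([318. , 187.5])), ([9, 44, 15, 18, 69], array([295.9, 179.8]))]
dish top [456.8  14.6  12. ]
dish top [455.7 -66.9  12. ]
dish top [495.1 -27.2  12. ]
dish top [416.1 -25.2  12. ]
dish scene [465.3 -63.9  12. ]
dish scene [459.9  17.1  12. ]
bowl top [ 557.2 -150.1   50. ]
bowl top [ 554.5 -308.    50. ]
bowl top [ 633.6 -233.9   50. ]
bowl top [ 478.4 -224.8   50. ]
bowl sc [ 576.2 -305.1   50. ]
bowl sc [ 551.1 -145.9   50. ]
handle top [468.1 -32.1 125. ] [461.5 -26.5 125. ]
```

View pics/crop1.png

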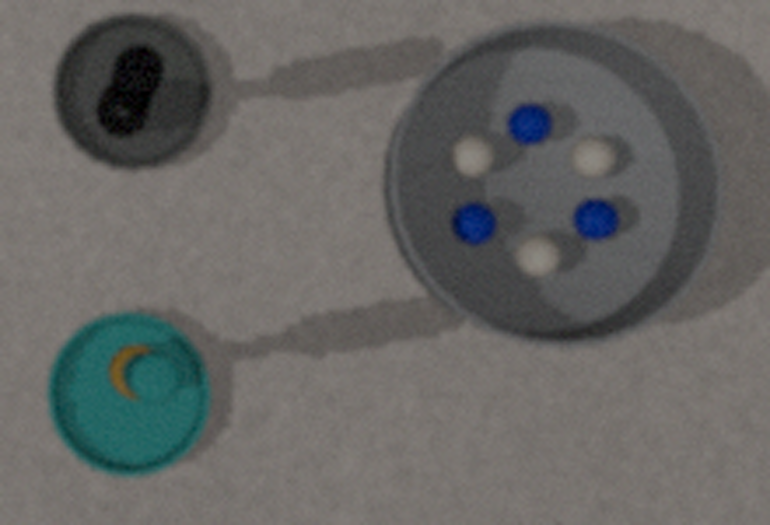

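The crop shows the handle's top disc at crop (155,377), which is pixel (364.3,257.7). The dish centre is at (356.5,262.7), with rim centre at crop (552,183). The six beads sit in a ring around crop (533,187).

```bash
python3 - <<'E'
from h import *
S=ctrl.capture("scene");T=ctrl.capture("top")
print("handle top",ray(T,364.3,257.7,129).round(1),ray(S,305.5,138.5,129).round(1))
print("handle mid scene",ray(S,305.3,152,99).round(1))
print("dish",ray(T,356.5,262.5,10).round(1), ray(S,309.5,187,12).round(1))
b=[(530,124),(472,157),(594,157),(474,224),(596,219),(538,257)]
B=np.array([ray(T,320+x/3.5-.36,150+y/3.5-.36,16) for x,y in b]);c=B.mean(0);print("beads",B.round(1).tolist(),c.round(1),np.linalg.norm(B-c,axis=1).round(1))
bb=[(200,201),(181,206),(213,207),(176,217),(207,218),(189,223)]
C=np.array([ray(S,x,y,16) for x,y in bb]);print("beads scene",C.mean(0).round(1))
print("rim",ray(T,477.5,202,50).round(1))
R0=ctrl.sense()["eef_pos"];print(R0)
E
```

```text
handle top [467.3 -29.2 129. ] [466.1 -25.9 129. ]
handle mid scene [465.9 -27.4  99. ]
dish [455.3 -25.5  10. ] [462.5 -22.3  12. ]
beads [[590.0, -233.2, 16.0], [573.5, -202.9, 16.0], [572.4, -264.5, 16.0], [539.2, -202.1, 16.0], [540.7, -263.6, 16.0], [521.9, -233.4, 16.0]] [ 556.3 -233.3   16. ] [33.7 34.9 35.2 35.6 34.1 34.4]
beads scene [ 557.2 -231.4   16. ]
rim [ 555.8 -230.2   50. ]
[ 195.10234789 -487.36149407  303.71580074]
```

```bash
python3 -m creep '[[[5.4,9.2,0,0,0,0],[10.86,18.4,0,0,0,0],[10.86,18.4,0,0,0,0],[10.86,18.4,0,0,0,0],[10.86,18.4,0,0,0,0],[10.86,18.4,0,0,0,0],[10.86,18.4,0,0,0,0],[10.86,18.4,0,0,0,0],[10.86,18.4,0,0,0,0],[10.86,18.4,0,0,0,0],[10.86,18.4,0,0,0,0],[10.86,18.4,0,0,0,0],[10.86,18.4,0,0,0,0],[10.86,18.4,0,0,0,0],[10.86,18.4,0,0,0,0],[10.86,18.4,0,0,0,0],[10.86,18.4,0,0,0,0],[10.86,18.4,0,0,0,0],[10.86,18.4,0,0,0,0],[10.86,18.4,0,0,0,0]]]' 85; python3 - <<'E'
from h import *
S=ctrl.capture("scene");s=ctrl.sense();print(s["eef_pos"],s["ee_rot"],s["time_s"])
cv2.imwrite("pics/s2.png",cv2.resize(S["image"][0:230,200:420],None,fx=2.5,fy=2.5)[:,:,::-1])
p=s["eef_pos"];print("proj tip",proj(S,p-[0,0,73]),proj(S,[466.5,-27.5,129]))
E
```

```text
time_s: 1.97
eef_pos: [466.4, -28.0, 304.0]
ee_rot: [0.0, 0.982, 0.189, 0.0]
force: [0.4, 0.4, 0.3]
grip_width: 0.995
grip_force: 0.0
[466.47231745 -27.88257062 303.9749369 ] [4.54714164e-05 9.82016723e-01 1.88793937e-01 4.92243988e-05] 2.0167
proj tip [302.14567186  86.98440357] [304.60884374 138.58990128]
```

View pics/s2.png

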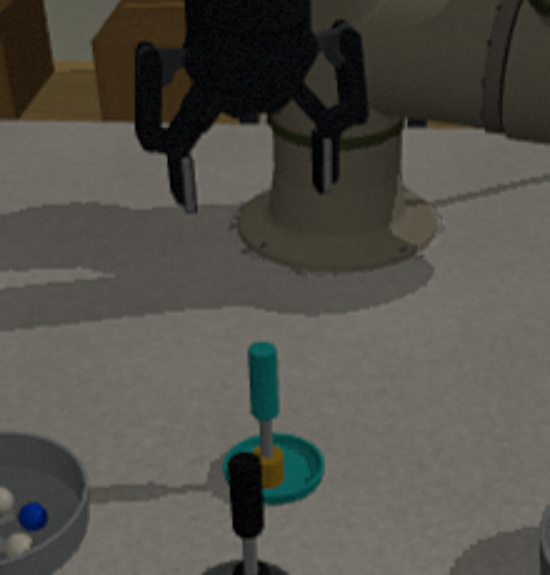

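The picture shows the open gripper straddling the turquoise handle at crop (263,380), with the finger midpoint at about crop (257,200). That matches the projection, so I'm going down.

```bash
python3 -m creep '[[[0,0,-1.5,0,0,0],[0,0,-3,0,0,0],[0,0,-4,0,0,0],[0,0,-5,0,0,0],[0,0,-5.6,0,0,0],[0,0,-5.84,0,0,0],[0,0,-5.84,0,0,0],[0,0,-5.84,0,0,0]]]' 85 && python3 -m creep '[[[0,0,0,0,0,0],[0,0,0,0,0,0],[0,0,0,0,0,0],[0,0,0,0,0,0],[0,0,0,0,0,0],[0,0,0,0,0,0],[0,0,0,0,0,0],[0,0,0,0,0,0],[0,0,0,0,0,0],[0,0,0,0,0,0],[0,0,0,0,0,0],[0,0,0,0,0,0]]]' 10 50
```

```text
time_s: 2.68
eef_pos: [467.0, -27.6, 158.6]
ee_rot: [0.0, 0.982, 0.189, 0.0]
force: [-0.2, 0.5, 0.6]
grip_width: 0.996
grip_force: 0.0
time_s: 3.68
eef_pos: [466.9, -27.6, 158.2]
ee_rot: [0.0, 0.982, 0.189, 0.0]
force: [0.8, -1.9, 5.0]
grip_width: 0.245
grip_force: 49.4
```

```bash
python3 -m creep '[[[0,0,0.5,0,0,0],[0,0,1.2,0,0,0],[0,0,2,0,0,0],[0,0,3,0,0,0],[0,0,3.7,0,0,0],[0,0,4,0,0,0],[0,0,4,0,0,0],[0,0,4,0,0,0],[0,0,4,0,0,0]]]' ; python3 - <<'E'
from h import *
for n,f in(("scene",(60,240,220,420)),("top",(180,320,270,470))):
    c=ctrl.capture(n);a,b,d,e=f;cv2.imwrite(f"pics/{n}3.png",cv2.resize(c["image"][a:b,d:e],None,fx=3,fy=3)[:,:,::-1])
    p=ctrl.sense()["eef_pos"]
    for dz in(54,29,89,128,141,154): print(n,dz,(3*(proj(c,p-[0,0,dz])-[d,a])).round(1))
E
```

```text
time_s: 4.43
eef_pos: [466.1, -27.2, 256.4]
ee_rot: [-0.001, 0.982, 0.189, -0.001]
force: [-0.7, -0.2, -2.0]
grip_width: 0.243
grip_force: 49.1
scene 54 [249.5 126.7]
scene 29 [247.8  86.5]
scene 89 [251.8 180.2]
scene 128 [254.3 236.2]
scene 141 [255.  254.1]
scene 154 [255.8 271.6]
top 54 [293.5 240.6]
top 29 [299.3 242.8]
top 89 [286.2 237.8]
top 128 [279.1 235.2]
top 141 [276.9 234.3]
top 154 [274.8 233.5]
```

View pics/scene3.png

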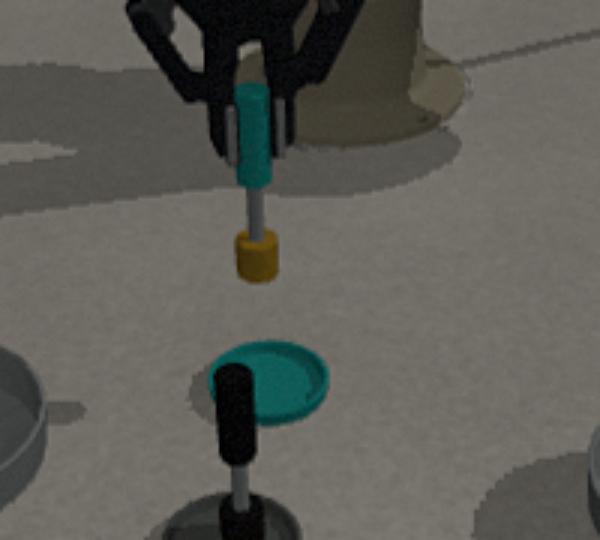

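View pics/top3.png

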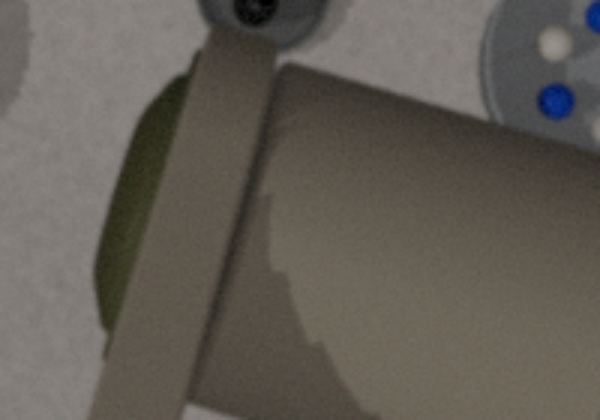

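The scene crop shows the rod upright in the grip, with its foot at crop (257,256) against a predicted (255,254). The empty dish is at crop (270,381). The top view is hidden by the arm. Next is the bowl.

```bash
python3 -m creep '[[[0.4,-0.9,0,0,0,0],[0.9,-2.1,0,0,0,0],[1.5,-3.4,0,0,0,0],[2.1,-4.8,0,0,0,0],[2.7,-6.1,0,0,0,0],[3.2,-7.2,0,0,0,0],[3.5,-7.9,0,0,0,0],[3.59,-8.18,0,0,0,0],[3.59,-8.18,0,0,0,0],[3.59,-8.18,0,0,0,0],[3.59,-8.18,0,0,0,0],[3.59,-8.18,0,0,0,0]]]' ; python3 - <<'E'
from h import *
c=ctrl.capture("scene");a,b,d,e=(60,250,100,300);cv2.imwrite("pics/s4.png",cv2.resize(c["image"][a:b,d:e],None,fx=3,fy=3)[:,:,::-1])
p=ctrl.sense()["eef_pos"];print(p)
for q in([p[0],p[1],p[2]-154],[p[0],p[1],9]): print((3*(proj(c,q)-[d,a])).round(1))
E
```

```text
time_s: 5.53
eef_pos: [556.2, -230.8, 258.1]
ee_rot: [-0.0, 0.982, 0.19, 0.0]
force: [0.3, 0.2, -1.6]
grip_width: 0.244
grip_force: 49.4
[ 556.26425325 -230.8679115   258.15966971]
[254.1 342.6]
[286.7 462.8]
```

View pics/s4.png

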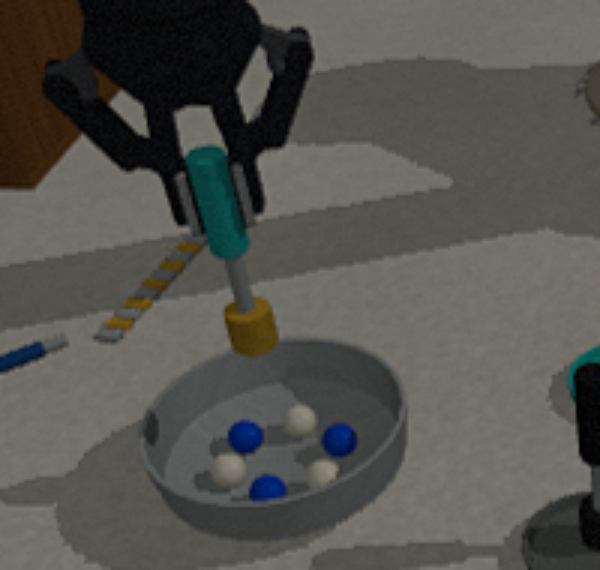

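The crop shows the foot at crop (252,325) above the bead ring, whose centre at about (284,455) agrees with the predicted foot landing. I'm lowering into the clear middle, then moving out through the gap on the +y side.

```bash
python3 -m creep '[[[0,0,-0.5,0,0,0],[0,0,-1.2,0,0,0],[0,0,-2,0,0,0],[0,0,-2.7,0,0,0],[0,0,-3.2,0,0,0],[0,0,-3.5,0,0,0],[0,0,-3.7,0,0,0],[0,0,-3.79,0,0,0],[0,0,-3.79,0,0,0],[0,0,-3.79,0,0,0],[0,0,-3.79,0,0,0],[0,0,-3.79,0,0,0]]]' ; python3 -m creep '[[[0,0.2,0,0,0,0],[0,0.4,0,0,0,0],[0,0.6,0,0,0,0],[0,0.8,0,0,0,0],[0,1.0,0,0,0,0],[0,1.12,0,0,0,0],[0,1.12,0,0,0,0],[0,1.12,0,0,0,0]]]'
```

```text
time_s: 6.58
eef_pos: [556.5, -232.0, 163.8]
ee_rot: [0.0, 0.982, 0.189, 0.0]
force: [-0.2, -0.2, -0.5]
grip_width: 0.241
grip_force: 49.4
time_s: 7.25
eef_pos: [556.4, -203.8, 163.2]
ee_rot: [0.0, 0.982, 0.189, 0.0]
force: [0.1, 0.3, -1.6]
grip_width: 0.245
grip_force: 49.4
```

```bash
python3 -m creep '[[[-0.35,-0.05,0,0,0,0],[-0.66,-0.21,0,0,0,0],[-0.91,-0.46,0,0,0,0],[-1.07,-0.77,0,0,0,0],[-1.12,-1.12,0,0,0,0],[-1.07,-1.47,0,0,0,0],[-0.91,-1.78,0,0,0,0],[-0.66,-2.03,0,0,0,0],[-0.35,-2.19,0,0,0,0],[0,-2.24,0,0,0,0],[0.35,-2.19,0,0,0,0],[0.66,-2.03,0,0,0,0],[0.91,-1.78,0,0,0,0],[1.07,-1.47,0,0,0,0],[1.12,-1.12,0,0,0,0],[1.07,-0.77,0,0,0,0],[0.91,-0.46,0,0,0,0],[0.66,-0.21,0,0,0,0],[0.35,-0.05,0,0,0,0],[0,0,0,0,0,0]]]'; python3 - <<'E'
from h import *
c=ctrl.capture("scene");a,b,d,e=(60,250,100,300);cv2.imwrite("pics/s5.png",cv2.resize(c["image"][a:b,d:e],None,fx=3,fy=3)[:,:,::-1])
E
```

```text
time_s: 8.92
eef_pos: [555.7, -202.6, 163.3]
ee_rot: [-0.0, 0.982, 0.19, 0.0]
force: [0.5, -0.3, -1.6]
grip_width: 0.24
grip_force: 49.4
```

View pics/s5.png

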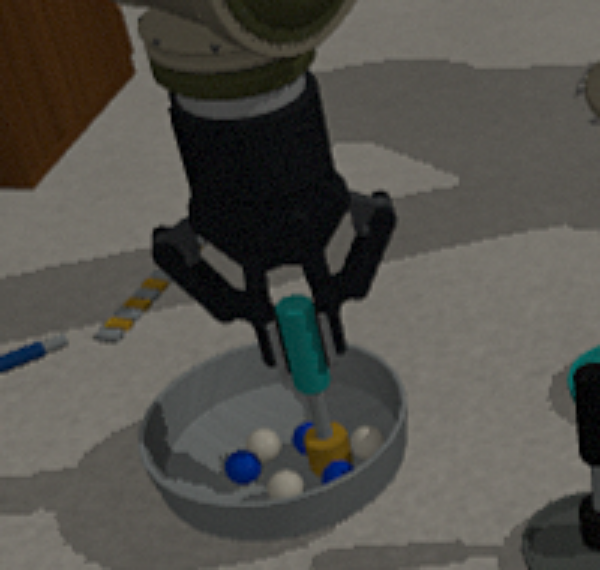

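The picture shows the foot at crop (328,447) among the beads. All six are in the bowl, displaced, and the rod is still upright. Two more turns and a little over.

```bash
python3 -m creep '[[[-0.35,-0.05,0,0,0,0],[-0.66,-0.21,0,0,0,0],[-0.91,-0.46,0,0,0,0],[-1.07,-0.77,0,0,0,0],[-1.12,-1.12,0,0,0,0],[-1.07,-1.47,0,0,0,0],[-0.91,-1.78,0,0,0,0],[-0.66,-2.03,0,0,0,0],[-0.35,-2.19,0,0,0,0],[0,-2.24,0,0,0,0],[0.35,-2.19,0,0,0,0],[0.66,-2.03,0,0,0,0],[0.91,-1.78,0,0,0,0],[1.07,-1.47,0,0,0,0],[1.12,-1.12,0,0,0,0],[1.07,-0.77,0,0,0,0],[0.91,-0.46,0,0,0,0],[0.66,-0.21,0,0,0,0],[0.35,-0.05,0,0,0,0],[0,0,0,0,0,0]]]'; python3 -m creep '[[[-0.35,-0.05,0,0,0,0],[-0.66,-0.21,0,0,0,0],[-0.91,-0.46,0,0,0,0],[-1.07,-0.77,0,0,0,0],[-1.12,-1.12,0,0,0,0],[-1.07,-1.47,0,0,0,0],[-0.91,-1.78,0,0,0,0],[-0.66,-2.03,0,0,0,0],[-0.35,-2.19,0,0,0,0],[0,-2.24,0,0,0,0],[0.35,-2.19,0,0,0,0],[0.66,-2.03,0,0,0,0],[0.91,-1.78,0,0,0,0],[1.07,-1.47,0,0,0,0],[1.12,-1.12,0,0,0,0],[1.07,-0.77,0,0,0,0],[0.91,-0.46,0,0,0,0],[0.66,-0.21,0,0,0,0],[0.35,-0.05,0,0,0,0],[0,0,0,0,0,0]]]'; python3 -m creep '[[[-0.35,-0.05,0,0,0,0],[-0.66,-0.21,0,0,0,0],[-0.91,-0.46,0,0,0,0],[-1.07,-0.77,0,0,0,0],[-1.07,-0.77,0,0,0,0],[-1.07,-0.77,0,0,0,0],[-1.07,-0.77,0,0,0,0],[-1.07,-0.77,0,0,0,0],[-1.07,-0.77,0,0,0,0],[-1.07,-0.77,0,0,0,0],[-1.07,-0.77,0,0,0,0]]]'
```

```text
time_s: 10.63
eef_pos: [555.7, -202.6, 163.3]
ee_rot: [-0.0, 0.982, 0.19, 0.0]
force: [-0.3, -0.6, -0.8]
grip_width: 0.24
grip_force: 49.4
time_s: 12.3
eef_pos: [555.7, -202.6, 163.3]
ee_rot: [-0.0, 0.982, 0.19, 0.0]
force: [-0.1, 1.4, -2.1]
grip_width: 0.242
grip_force: 49.4
time_s: 13.22
eef_pos: [529.7, -223.0, 163.1]
ee_rot: [-0.0, 0.982, 0.189, -0.0]
force: [-0.3, 0.3, -2.0]
grip_width: 0.244
grip_force: 49.4
```

```bash
python3 -m creep '[[[0,0,0.4,0,0,0],[0,0,1.0,0,0,0],[0,0,1.8,0,0,0],[0,0,2.6,0,0,0],[0,0,3.3,0,0,0],[0,0,3.79,0,0,0],[0,0,3.79,0,0,0],[0,0,3.79,0,0,0],[-0.3,0.9,3.79,0,0,0],[-0.7,2.1,3.79,0,0,0],[-1.2,3.4,3.79,0,0,0],[-1.65,4.8,3.79,0,0,0],[-2.1,6.1,3.79,0,0,0],[-2.45,7.1,3.79,0,0,0],[-2.65,7.7,3.79,0,0,0],[-2.74,7.93,3.79,0,0,0],[-2.74,7.93,3.79,0,0,0],[-2.74,7.93,3.79,0,0,0],[-2.74,7.93,3.79,0,0,0],[-2.74,7.93,3.79,0,0,0]]]'; python3 - <<'E'
from h import *
c=ctrl.capture("scene");a,b,d,e=(60,250,130,360);cv2.imwrite("pics/s6.png",cv2.resize(c["image"][a:b,d:e],None,fx=3,fy=3)[:,:,::-1])
p=ctrl.sense()["eef_pos"];print(p)
for z in(p[2]-154,4): print((3*(proj(c,[p[0],p[1],z])-[d,a])).round(1))
E
```

```text
time_s: 14.88
eef_pos: [461.4, -25.8, 257.7]
ee_rot: [-0.0, 0.982, 0.189, -0.0]
force: [-0.1, 0.0, -2.4]
grip_width: 0.245
grip_force: 49.6
[461.3328768  -25.69729066 257.68048867]
[529.1 265.8]
[534.1 388.9]
```

View pics/s6.png

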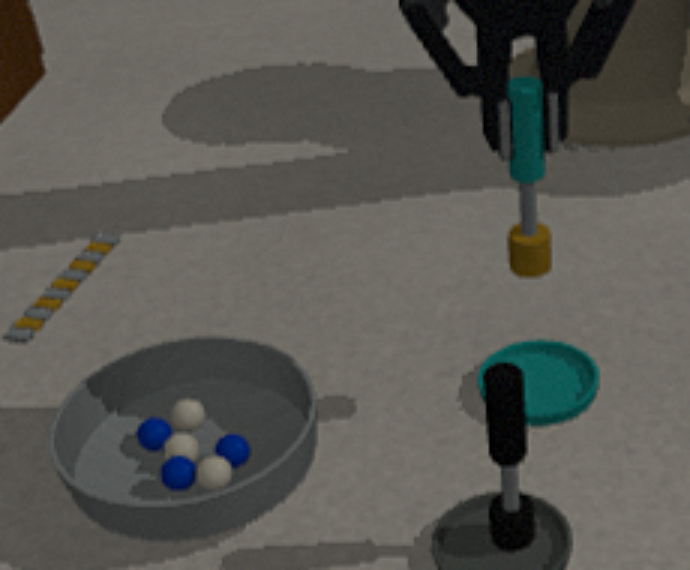

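All six beads are in the bowl around crop (190,445), and the rod is upright with its foot at crop (530,250). The dish centre is near (541,382) and the predicted landing (534,389) is well inside it. I'm shifting 4 mm in +y and lowering.

```bash
python3 -m creep '[[[0,0.15,-0.5,0,0,0],[0,0.15,-1.2,0,0,0],[0,0.15,-2,0,0,0],[0,0.15,-2.8,0,0,0],[0,0.15,-3.3,0,0,0],[0,0.15,-3.6,0,0,0],[0,0.15,-3.75,0,0,0],[0,0.15,-3.85,0,0,0],[0,0.15,-3.92,0,0,0],[0,0.15,-3.96,0,0,0],[0,0.15,-3.98,0,0,0],[0,0.15,-3.98,0,0,0],[0,0.15,-3.98,0,0,0],[0,0.15,-3.98,0,0,0]]]'
```

```text
time_s: 16.1
eef_pos: [461.2, -21.2, 158.6]
ee_rot: [0.0, 0.982, 0.189, 0.0]
force: [-0.7, -0.8, -1.2]
grip_width: 0.245
grip_force: 49.6
```

```bash
python3 -m creep '[[[0,0,-0.02,0,0,0],[0,0,-0.03,0,0,0],[0,0,-0.03,0,0,0],[0,0,-0.03,0,0,0]]]'; python3 -m creep '[[[0,0,0,0,0,0],[0,0,0,0,0,0],[0,0,0,0,0,0],[0,0,0,0,0,0],[0,0,0,0,0,0],[0,0,0,0,0,0],[0,0,0,0,0,0],[0,0,0,0,0,0],[0,0,0,0,0,0],[0,0,0,0,0,0],[0,0,0,0,0,0],[0,0,0,0,0,0]]]' 85; python3 -m creep '[[[0,0,0.5,0,0,0],[0,0,1.2,0,0,0],[0,0,2,0,0,0],[0,0,3,0,0,0],[0,0,4,0,0,0],[0,0,5,0,0,0],[0,0,5.6,0,0,0],[0,0,5.8,0,0,0],[0,0,5.8,0,0,0],[0,0,5.8,0,0,0],[0,0,5.8,0,0,0],[0,0,5.8,0,0,0]]]'; python3 - <<'E'
from h import *
c=ctrl.capture("scene");a,b,d,e=(60,250,130,360);cv2.imwrite("pics/s7.png",cv2.resize(c["image"][a:b,d:e],None,fx=3,fy=3)[:,:,::-1])
E
```

```text
time_s: 16.43
eef_pos: [461.4, -21.2, 158.2]
ee_rot: [0.0, 0.982, 0.189, 0.0]
force: [-2.0, 0.4, 5.2]
grip_width: 0.242
grip_force: 50.4
time_s: 17.43
eef_pos: [461.1, -21.2, 157.6]
ee_rot: [-0.0, 0.982, 0.189, -0.0]
force: [0.6, 0.7, -0.0]
grip_width: 0.995
grip_force: 0.0
time_s: 18.43
eef_pos: [460.9, -21.1, 301.5]
ee_rot: [-0.0, 0.982, 0.189, -0.001]
force: [-0.1, -0.3, -1.0]
grip_width: 0.998
grip_force: 0.0
```

View pics/s7.png

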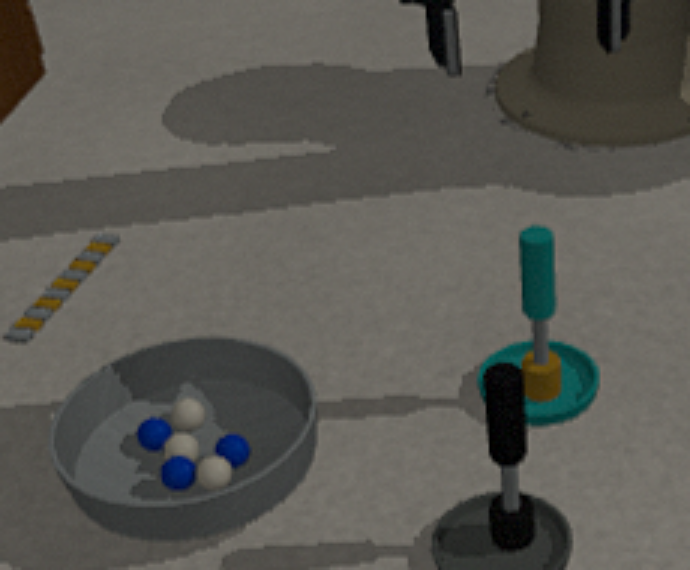

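The rod stands upright in the turquoise dish with its foot at crop (541,377), the gripper is clear above it, and all six beads are in the bowl.

```bash
python3 -c "
from rig import ctrl
print(ctrl.finish_job())"
```

```text
the job is handed in; nothing more can be done
None
```

I stirred the beads just over three full turns with all six still in the bowl, stood the rod upright in its turquoise dish, let go of it, and handed the job in at about 18.5 s.

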